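# Open the tight-lidded type box in the hold-down fixture

## Task

Pull the red-handled fork fully home over the type box's foot so that it holds the box down, then draw the tight blue lid straight up off the box, keeping it level, without the base coming out of its seat. Lower the lid gently, open side down, on to the middle of the board stack: nobody knows how high the stack is today, so feel the lid rest on it before letting go. Leave the open box in its seat with the fork home, and do not disturb the other things on the bench.

Things in the scene. Friction and masses are not known exactly. Their poses are not given: they have to be found in the camera images.
- fixture: Green steel plate, fixed to the bench, 265 mm long (its x, from -60 to +205) and 130 mm wide (y), 8 mm thick. Origin on the bench surface (z up), under the centre of the box's seat. The box sits at the origin; the fork rides at the +x end, between two guides 26 mm high at y = -62 and +62.
- box_base: Base of the type box, loose, seated on the plate 8 mm above the bench, axes parallel to the fixture's. Origin under its centre, x along its long side, z up. Foot flange 96 (x) x 94 (y) x 6 mm; on it an open neck 75 x 47 mm, up to z = 62 mm. 0.25 to 0.45 kg. Sprung pads in the neck grip the lid from inside (10 to 14 N of drag): without the fork the base comes up with the lid.
- lid_center (a point): Centre (half-way up) of the blue lid: a cap 84 (x, the box's long side) x 56 (y) x 62 mm high, closed on top (z up), open below, pale label on top, 3 mm walls, about 0.13 kg. Closed, its centre is 45 and its top 76 mm above the bench, with 1.5 mm clearance round the neck. Grip it across its 56 mm width, in its upper half. It must rise 58 mm to come clear.
- fork (a joint): Travel of the fork along the fixture's -x, m: 0 drawn back (box free), 0.075 fully home (tines over both sides of the flange, 2 mm above it, stopping the base from rising). Drag about 2.5 N, stays where it is left.
- fork_handle (a point): Grip point on the axis of the fork's upright red handle, 62 mm above the bench. The handle is a post 24 mm (fixture x) x 16 mm (fixture y), from the steel fork (24 mm above the bench) up to 82 mm. It lies at fixture x = 155 mm minus the fork's travel, y = 0: home at x = 80.
- board_tray: Dark wooden tray 170 (x) x 150 (y) x 8 mm fixed on the bench; origin on the bench surface under its centre, z up. On it, centred, lies a stack of cardboard sheets 140 (x) x 120 (y) mm whose flat top is anywhere from 23 to 62 mm above the bench: its height is not given. Its top gives about 1 mm per 5 N.
- ink_can: Bystander: yellow ink can, 70 mm across, 75 mm high, loose; origin under its centre.
- composing_stick: Bystander: steel composing stick, a shallow tray 190 x 50 x 19 mm, loose; origin under its centre.
- planer_block: Bystander: wooden planer block 150 x 75 x 53 mm, loose; origin under its centre.
Not all that is in view belongs to the job. There is more than one size of the board_tray; the one meant has the size given above. There is more than one size of the part that bears lid_center; the job needs the larger.

How it is judged:
By the outcome, as a careful person would: the job done as asked, in the order asked, and still so for the second after the job is handed in, with the robot touching nothing.
It also fails if it takes over 51 s, if anything falls off the work surface, if the arm or the gripper's body presses on something with over 40 N, if the wrist force passes 120 N, or if a joint passes its speed limit or range.

## Robot

A 6-joint arm with a two-finger parallel gripper is mounted at the origin on the work surface. World frame = base frame: x ahead of the robot, y to its left, z up, the work surface at z = 0. Lengths are in mm, angles in degrees, forces in N, time in s.
With the tool pointing down it reaches from about 300 to 850 mm from the base axis. Payload 4.2 kg.
Tool frame: the origin (TCP) lies midway between the tips of the shut fingers; the grasp point (between the pads) lies env.grasp_offset behind it (env.grasp_offset is the distance from the TCP to the grasp point, in mm); y points along the fingers, x is the direction in which the jaws open and shut, and the axes are right-handed (so a half turn about y gives the same grasp; the last joint's range is limited). The gripper opens to 91 mm and grips with 3 to 60 N. Pads are 32 mm wide; open, the fingers measure 118 mm over their backs; the gripper's body (76 mm by 178 mm) begins 60 mm behind the grasp point.
Start: joints at [-74.771, 18.312, 89.639, -0, 72.044, -1.146], TCP at [162.11, -551.692, 213.976] pointing down, gripper open.
Joint ranges: [-177.97, 177.97], [-48.28, 115.42], [12.27, 149.76], [-77.06, 257.06], [2.81, 150.46], [-146.56, 146.56]. Speed limits (degrees/s): [147.25, 147.25, 180, 180, 180, 180].

## Interface

Orientations are given as [roll, pitch, yaw] about the fixed x, y, z axes, in that order (R = Rz(yaw) Ry(pitch) Rx(roll)).
In Python, from workcell import state, vision, job, env gives the robot as it stands.
- The arm moves only by the shell command python3 -m handwheel 'ROWS' [FORCE]. ROWS is JSON, a list of rows, each a list of 3 entries, a list of its own where there are three numbers: the finger opening in cm, from 0 to 9.12, then the shift along the tool's x, y, z in cm, then the turn about the tool's y in degrees. A call has 1 to 10 rows; each row is the pose to reach, as a shift and turn from the pose measured when the call began, along the tool's axes at that moment; what a row does not reach only later rows make up. A row lasts 1/10 s, in which the tool goes at most 50 mm and 8.59 degrees, less where a joint would pass 70% of its speed; a pose out of reach is approached as far as the arm can. A call with a gripper value outside its range is refused whole. The fingers move at their own pace and stop on an object; FORCE is the grip in N (left out, the last holds). Time passes only in rows, so rows that repeat a pose let the fingers close. It gives the time, the measured TCP pose, the force and the opening at its end, in the units of the state.
- state(): the state, without advancing time (a new reading comes with each control period).
- vision.grab_frame(name): name is "side" or "top" or "wrist"; returns the picture (420x560x3 uint8, red, green, blue); there is no depth.
- vision.camera_model(name): a dict with "fov_y" (degrees; the focal length in pixels is half the picture's height over the tangent of half this angle, whatever the lens; pixels are square), "cx", "cy" (the principal point, pixels), "extrinsics" (4x4, takes a point from world to camera coordinates). Camera axes: x right, y up, looking along -z (the intrinsics and any distortion apply to the point x, -y, -z); pixel columns grow to the right and rows downward; lengths in mm; the calibration is good to about 2 mm. The wrist camera is an equidistant fisheye: a pixel r from the principal point sees the ray r / f radians off the axis. A picture is of the moment at which its call begins: read the wrist's pose just before it. camera_model takes no time and is no camera call; for the wrist camera it gives the pose at the moment of the call.
- job.job_done(): hands the job in, once; it reports no verdict.
The state is a dict: "time_s": time; "qpos": joint angles; "qvel": joint speeds; "effort": joint torques, N m; "ee_pos": TCP position; "ee_rot": TCP orientation; "force": force on the tool from outside, world axes, zero at the start; "torque": the same for the moment, N m; "gripper_width": finger opening in mm.
Only numpy, scipy, OpenCV 4.12 (cv2) and the standard library are available. Lean on these libraries where they do the work, as an engineer would, in place of code of your own. Each camera call takes 0.05 s, during which the arm holds its last target.

## Working session

There is one attempt and no reset: what is moved stays moved. The work goes in short steps, Python scripts to look and compute and a shell command to move; the robot and the scene stay as the last step left them, time stands still between calls to the robot, and variables do not carry over. Pictures are saved under pics/ and viewed, and the job is handed in when it is done.

```bash
ls; mkdir -p pics; python3 - <<'E'
from workcell import state, vision, job, env
import cv2, json
s=state(); print(s); print(env.grasp_offset)
for n in ("side","top","wrist"):
    m=vision.camera_model(n); print(n,m)
    cv2.imwrite(f"pics/{n}0.png",vision.grab_frame(n)[:,:,::-1])
E
```

```text
pics
{'time_s': 0.0, 'qpos': array([-7.47726773e+01,  1.83497220e+01,  8.97080403e+01, -6.98282064e-04,
        7.20438328e+01, -1.14641971e+00]), 'qvel': array([-0.0350266 , -0.02494869,  0.02536322, -0.08060109, -0.0468562 ,
       -0.03202121]), 'effort': array([ 1.74060817e-03, -4.12457621e+01, -2.31968057e+01,  7.29765859e-02,
        4.57936130e-02, -1.51984709e-04]), 'ee_pos': array([ 161.94833341, -551.17762591,  213.12845418]), 'ee_rot': array([-89.99863109,   0.101588  , -73.6260405 ]), 'force': array([-0.13022202,  1.33444572,  0.61059628]), 'torque': array([ 0.0179047 , -0.03399694, -0.023966  ]), 'gripper_width': 91.55209273439634}
18.8
side {'fov_y': 42.48306022067566, 'cx': 276.2875502768413, 'cy': 209.88773642266284, 'extrinsics': array([[ 9.86093564e-01, -1.65644884e-01, -1.34631070e-02,
        -5.12083104e+02],
       [ 1.18408713e-01,  6.43424458e-01,  7.56296466e-01,
        -1.24316923e+02],
       [-1.16614148e-01, -7.47373227e-01,  6.54090514e-01,
        -1.55803324e+03],
       [ 0.00000000e+00,  0.00000000e+00,  0.00000000e+00,
         1.00000000e+00]])}
t
[... 181 characters left out ...]

       [ 9.98669777e-01,  8.91607247e-03,  5.07856280e-02,
        -5.14326593e+02],
       [-5.09318368e-02,  1.70181995e-02,  9.98557123e-01,
        -1.05660649e+03],
       [ 0.00000000e+00,  0.00000000e+00,  0.00000000e+00,
         1.00000000e+00]])}
wrist {'fov_y': 65.70646984690485, 'cx': 282.28766864269255, 'cy': 210.89931872646122, 'extrinsics': array([[ 2.81899547e-01, -9.59442426e-01, -1.69608773e-03,
        -5.73066979e+02],
       [ 9.29209866e-01,  2.73456168e-01, -2.48577451e-01,
         2.89329041e+01],
       [ 2.38959558e-01,  6.84978495e-02,  9.68610538e-01,
        -3.89932710e+02],
       [ 0.00000000e+00,  0.00000000e+00,  0.00000000e+00,
         1.00000000e+00]])}
```

View pics/top0.png

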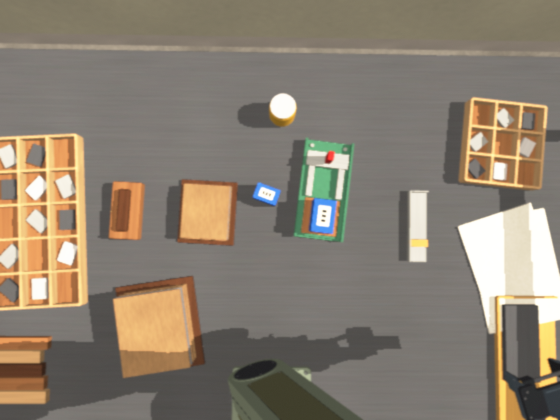

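View pics/side0.png

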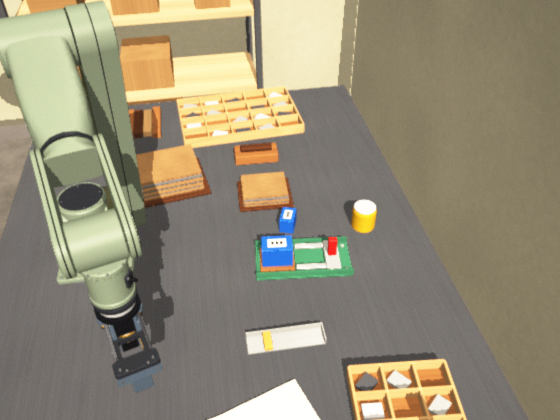

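View pics/wrist0.png

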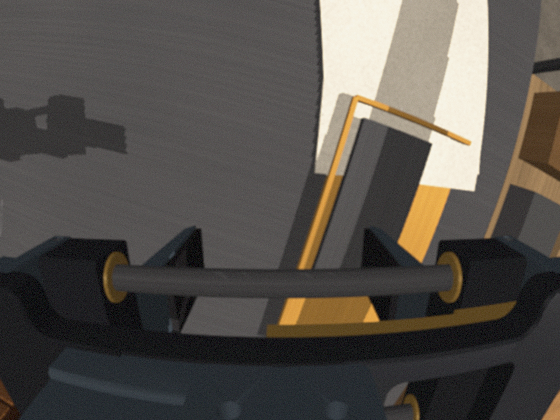

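The top view shows these candidates:
- **Lids:** the blue lid on the green fixture at (322,216) and a small blue cap at (266,194). I need the larger one, on the fixture.
- **Trays:** one at (207,212), about 57x65 px or 150x170 mm, and a larger one at (158,328), about 225 mm. The first fits the given size.

I'll confirm both in a crop and measure.

```bash
cat > h.py <<'E'
import numpy as np, cv2
from workcell import state, vision, env
def ray(name,uv,m=None):
    m=m or vision.camera_model(name); f=210/np.tan(np.radians(m["fov_y"]/2))
    E=m["extrinsics"];R=E[:3,:3];t=E[:3,3]
    d=np.array([(uv[0]-m["cx"])/f,-(uv[1]-m["cy"])/f,-1.])
    if name=="wrist":
        a=np.hypot(d[0],d[1]); d=np.array([*(d[:2]/max(a,1e-9)*np.sin(a)),-np.cos(a)])
    return -R.T@t, R.T@d
def onz(name,uv,z,m=None):
    c,d=ray(name,uv,m); return (c+d*(z-c[2])/d[2])[:2]
def tri(a,uva,b,uvb,ma=None,mb=None):
    c1,d1=ray(a,uva,ma);c2,d2=ray(b,uvb,mb)
    s=np.linalg.lstsq(np.c_[d1,-d2],c2-c1,rcond=None)[0]
    p,q=c1+d1*s[0],c2+d2*s[1]; return (p+q)/2,np.linalg.norm(p-q)
def proj(name,p,m=None):
    m=m or vision.camera_model(name); f=210/np.tan(np.radians(m["fov_y"]/2))
    q=m["extrinsics"][:3,:3]@np.array(p,float)+m["extrinsics"][:3,3]
    return m["cx"]+f*q[0]/-q[2], m["cy"]-f*q[1]/-q[2]
def mask(img,lo,hi):
    return cv2.inRange(cv2.cvtColor(img,cv2.COLOR_RGB2HSV),lo,hi)
E
python3 - <<'E'
from h import *
t=cv2.imread("pics/top0.png"); s=cv2.imread("pics/side0.png")
a=cv2.resize(t[120:260,165:365],(800,560),interpolation=cv2.INTER_CUBIC);cv2.imwrite("pics/c1.png",a)
a=cv2.resize(s[160:290,225:365],(600,557),interpolation=cv2.INTER_CUBIC);cv2.imwrite("pics/c2.png",a)
for nm,im in (("top",t),("side",s)):
    r=im[:,:,::-1].copy()
    for c,lo,hi in (("green",(60,100,40),(85,255,255)),("blue",(100,120,60),(125,255,255)),("red",(174,150,90),(180,255,255)),("red2",(0,200,90),(4,255,255))):
        cs,_=cv2.findContours(mask(r,lo,hi),cv2.RETR_EXTERNAL,cv2.CHAIN_APPROX_NONE)
        for k in cs:
            if cv2.contourArea(k)>15: print(nm,c,cv2.contourArea(k),cv2.minAreaRect(k))
E
```

```text
top green 548.5 ((324.42681884765625, 183.1585235595703), (20.540266036987305, 29.595651626586914), 6.34019136428833)
top green 398.5 ((322.0796813964844, 202.16957092285156), (47.300655364990234, 71.48712921142578), 6.842773914337158)
top green 148.0 ((327.8692626953125, 146.54617309570312), (29.148162841796875, 7.31804895401001), 7.125016689300537)
top green 23.0 ((306.8919372558594, 147.14865112304688), (4.1099748611450195, 14.138313293457031), 9.462322235107422)
top blue 705.5 ((322.3276672363281, 215.2150115966797), (22.78404426574707, 33.41659164428711), 6.709837436676025)
top blue 377.5 ((266.01824951171875, 193.82479858398438), (24.690935134887695, 16.91628074645996), 19.98310661315918)
side green 337.0 ((308.672607421875, 255.41624450683594), (13.323198318481445, 28.641313552856445), 85.91438293457031)
side green 84.0 ((309.1600036621094, 239.61996459960938), (6.081118583679199, 33.799705505371094), 81.8698959350586)
side green 880.5 ((303.3518371582031, 257.8880310058594), (38.432640075683594, 96.12916564941406), 87.27368927001953)
side blue 866.0 ((276.5, 250.0), (30.0, 31.0), 90.0)
side blue 356.0 ((287.0, 219.5), (25.0, 16.0), 90.0)
side red2 79.5 ((332.0, 246.0), (16.0, 8.0), 90.0)
```

View pics/c1.png

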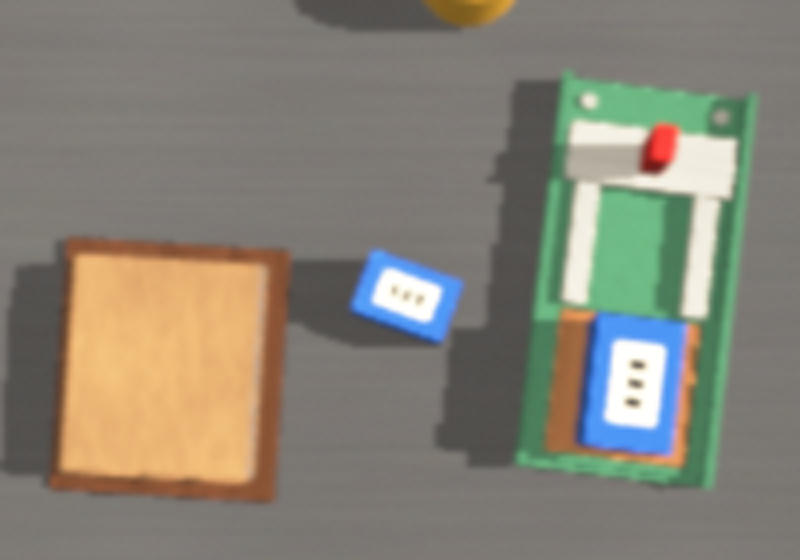

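View pics/c2.png

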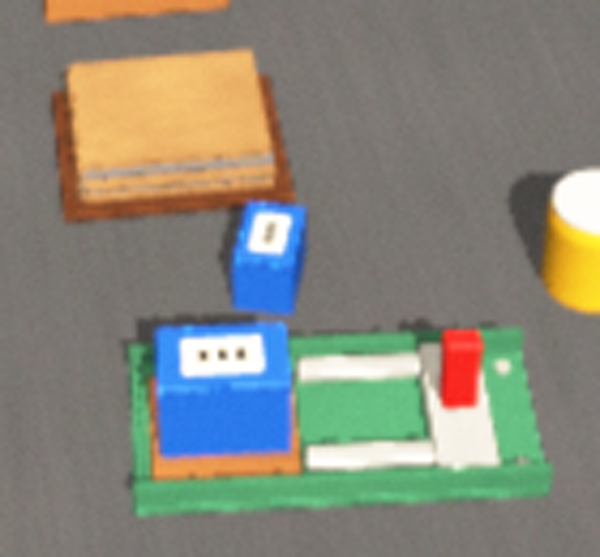

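The crops confirm it. The blue lid on the fixture (crop centre 636,384) is bigger than the loose cap (405,297), and the stack tray is the smaller one. Next I'll compute the poses.

```bash
python3 - <<'E'
from h import *
t=cv2.imread("pics/top0.png")[:,:,::-1].copy(); s=cv2.imread("pics/side0.png")[:,:,::-1].copy()
def lab(im,roi):
    x0,y0,x1,y1=roi; m=cv2.inRange(cv2.cvtColor(im[y0:y1,x0:x1].copy(),cv2.COLOR_RGB2HSV),(0,0,150),(180,90,255))
    cs,_=cv2.findContours(m,cv2.RETR_EXTERNAL,cv2.CHAIN_APPROX_NONE); k=max(cs,key=cv2.contourArea)
    r=cv2.minAreaRect(k); return np.array(r[0])+[x0,y0],r[1:],cv2.contourArea(k),cv2.boxPoints(r)+[x0,y0]
lt=lab(t,(313,200,336,232)); ls=lab(s,(263,236,292,248)); print(lt[:3],ls[:3])
print("lid",onz("top",lt[0],76),onz("side",ls[0],76),tri("top",lt[0],"side",ls[0]))
b=[onz("top",p,76) for p in lt[3]]
for i in range(4):
    e=b[(i+1)%4]-b[i]; print("label edge",np.linalg.norm(e),np.degrees(np.arctan2(e[1],e[0])))
c=lambda u,v:(165+u/4,120+v/4)
g=[onz("top",c(*p),z) for p,z in (((565,74),26),((755,97),26),((713,487),26),((520,463),26))]
for i in range(4):
    e=g[(i+1)%4]-g[i]; print("fix edge",g[i],np.linalg.norm(e),np.degrees(np.arctan2(e[1],e[0])))
# handle: red
for nm,im in(("top",t),("side",s)):
    m=mask(im,(0,170,90),(6,255,255))|mask(im,(173,170,90),(180,255,255)); 
    ys,xs=np.nonzero(m[130:260,310:345]); print(nm,"red",xs.min()+310,xs.max()+310,ys.min()+130,ys.max()+130,xs.mean()+310,ys.mean()+130)
# tray corners at z=8 
for z,P in ((8,((68,238),(290,252),(275,500),(50,488))),(35,((75,255),(268,263),(252,482),(62,475)))):
    g=[onz("top",c(*p),z) for p in P]; print("z",z,"ctr",np.mean(g,0))
    for i in range(4):
        e=g[(i+1)%4]-g[i]; print(g[i],np.linalg.norm(e),np.degrees(np.arctan2(e[1],e[0])))
q=lambda u,v:(225+u*140/600,160+v*130/557)
for A,B in (((75,255),(68,65)),((268,263),(252,50)),((252,482),(275,155)),((62,475),(80,175))): print("stack corner",tri("top",c(*A),"side",q(*B)))
E
```

```text
(array([323.37692261, 215.48461533]), ((13.767854690551758, 21.458009719848633), 7.125016689300537), 262.0) (array([276.5, 242.5]), ((9.0, 19.0), 90.0), 152.5)
lid [ 499.46690214 -127.66213885] [ 499.72841914 -126.21145958] (array([ 499.47271276, -127.49581444,   77.27122352]), np.float64(0.11208214977408455))
label edge 54.14884744268949 -6.961871869644966
label edge 34.79393852596821 -96.60401220589642
label edge 54.1701077794816 172.93422887095397
label edge 34.69558313892516 83.36203972188628
fix edge [706.69147647 -88.20519462] 127.99287758264907 -96.27717438640188
fix edge [ 692.69694947 -215.43070278] 261.69916083607035 173.79467790000197
fix edge [ 432.53110291 -187.14319557] 128.3950375508908 83.37817575557867
fix edge [447.33704378 -59.60469243] 260.9266381166346 -6.292907924630284
top red 326 333 152 161 329.36842105263156 156.49122807017545
side red 328 336 237 254 331.8445945945946 245.2837837837838
z 8 ctr [508.10342758 173.54292569]
[595.55604715 243.91761308] 149.185856690745 -93.05020793705293
[587.61771422  94.94310954] 166.61156764323812 177.30098183968056
[421.19097178 102.78873719] 149.89047662003065 87.3776053218936
[428.04897718 252.52224294] 167.72792893801406 -2.940628225860471
z 35 ctr [507.2731799  173.65513522]
[581.01086325 233.21649514] 126.1990426896323 -91.81451161380139
[577.0149083  107.08073209] 143.5290152449921 176.6270701514299
[433.73452312 115.52522371] 123.3253601221834 88.3282121252201
[437.33242492 238.79808996] 143.78681386843667 -2.2246977246357127
stack corner (array([509.43554385, 224.89183735,  60.86465058]), np.float64(136.27355685255125))
stack corner (array([562.49456401,  97.03606052, 144.00754054]), np.float64(4.642174742937649))
stack corner (array([503.98576642,  96.25514381,  64.78459135]), np.float64(142.59035645293275))
stack corner (array([441.43731271, 265.23575374, -89.14668103]), np.float64(13.666079777801158))
```

```bash
cat >> h.py <<'E'
from scipy.spatial.transform import Rotation as Ro
def plan(p,yaw,s=None):
    s=s or state(); R=Ro.from_euler("xyz",s["ee_rot"],degrees=True).as_matrix()
    sh=R.T@(np.array(p)-s["ee_pos"])/10
    turn=-((yaw-s["ee_rot"][2]+180)%360-180)
    print("at",s["ee_pos"].round(1),s["ee_rot"].round(2),"shift cm",sh.round(2),"turn",round(turn,2),"F",s["force"].round(1),"w",round(s["gripper_width"],1),"t",s["time_s"]); return sh
E
python3 - <<'E'
from h import *
m=vision.camera_model("wrist"); c,d=ray("wrist",(m["cx"],m["cy"])); print("cam",c,d)
c=lambda u,v:(165+u/4,120+v/4); q=lambda u,v:(225+u*140/600,160+v*130/557)
for A,B in (((75,255),(252,50)),((268,263),(275,155)),((252,482),(80,175)),((62,475),(68,65))): print("stack corner",tri("top",c(*A),"side",q(*B)))
print("handle top",onz("top",(329.4,155.5),82), tri("top",(330,154.5),"side",(332.5,238)))
print("small lid",onz("top",(266,194),45))
plan((653,-145,140),-96.6)
E
```

```text
cam [ 227.84973009 -531.05894451  384.02465693] [-0.23889415 -0.06873101 -0.96861015]
stack corner (array([582.00259836, 231.64833607,  41.62403101]), np.float64(3.5126967643036977))
stack corner (array([577.42401754, 106.57353007,  39.50014023]), np.float64(1.8234207778086056))
stack corner (array([435.23997393, 115.35265201,  35.06370201]), np.float64(3.0240446132175607))
stack corner (array([440.11682369, 236.62428887,  43.48077127]), np.float64(5.233375753452572))
handle top [ 650.92910101 -141.78300068] (array([ 652.57897047, -143.084244  ,   82.7869455 ]), np.float64(1.502329820102828))
small lid [555.24841983  17.6617111 ]
at [ 162.  -551.3  213.3] [-9.000e+01  8.000e-02 -7.363e+01] shift cm [-25.13   7.37  58.56] turn 22.97 F [ 0.2 -0.1  0.6] w 91.2 t 0.15
```

```bash
python3 -m handwheel '[[9,[-12,2,30],12],[9,[-12,2,30],12],[9,[-25.1,3.4,58.6],23],[9,[-25.1,3.4,58.6],23],[9,[-25.1,3.4,58.6],23],[9,[-25.1,3.4,58.6],23],[9,[-25.1,3.4,58.6],23],[9,[-25.1,3.4,58.6],23],[9,[-25.1,3.4,58.6],23],[9,[-25.1,3.4,58.6],23]]' 20; python3 - <<'E'
from h import *
plan((653,-145,160),-96.6)
E
```

```text
time_s: 1.15
ee_pos: [543.2, -236.7, 186.9]
ee_rot: [-90.0, 0.1, -96.6]
force: [0.5, -0.7, -0.2]
gripper_width: 89.8
at [ 543.2 -236.7  186.9] [-9.005e+01  7.000e-02 -9.661e+01] shift cm [-10.37   2.7    9.85] turn -0.01 F [ 0.5 -0.7 -0.2] w 89.8 t 1.15
```

```bash
python3 -m handwheel '[[9,[-10.4,2.7,9.9],0],[9,[-10.4,2.7,9.9],0],[9,[-10.4,2.7,9.9],0],[9,[-10.4,2.7,9.9],0],[9,[-10.4,2.7,9.9],0],[9,[-10.4,2.7,9.9],0],[9,[-10.4,2.7,9.9],0]]'; python3 - <<'E'
from h import *
plan((653,-145,160),-96.6)
cv2.imwrite("pics/w1.png",vision.grab_frame("wrist")[:,:,::-1])
E
```

```text
time_s: 1.85
ee_pos: [652.7, -146.0, 160.5]
ee_rot: [-90.0, 0.0, -96.7]
force: [-0.4, 0.1, -0.4]
gripper_width: 90.2
at [ 652.7 -146.   160.5] [-9.004e+01  5.000e-02 -9.671e+01] shift cm [-0.1   0.05  0.02] turn -0.11 F [-0.4  0.1 -0.4] w 90.2 t 1.85
```

View pics/w1.png

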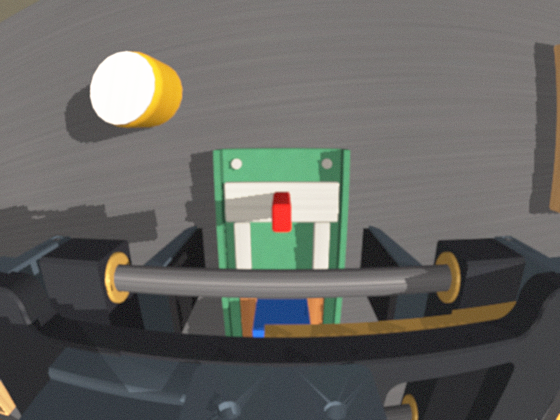

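The wrist view shows the red handle at (282,212), centred between the fingers at x≈200 and 365, with the fixture square to the tool. I'll zoom in to check it along fixture x.

```bash
python3 - <<'E'
from h import *
im=cv2.imread("pics/w1.png")
cv2.imwrite("pics/w1c.png",cv2.resize(im[140:260,200:360],(800,600),interpolation=cv2.INTER_CUBIC))
r=im[:,:,::-1].copy(); m=mask(r,(0,170,60),(6,255,255))|mask(r,(173,170,60),(180,255,255)); ys,xs=np.nonzero(m[180:240,260:300]); print(xs.min()+260,xs.max()+260,ys.min()+180,ys.max()+180)
for v in(192,205,231): print(v,onz("wrist",(282,v),82))
print(onz("wrist",(282,231),24))
for u,v,z in((216,151,26),(348,151,26),(220,230,26),(346,230,26)): print(onz("wrist",(u,v),z))
E
```

```text
272 290 193 231
192 [ 672.45468845 -147.3207407 ]
205 [ 662.08939737 -146.09809448]
231 [ 640.72120409 -143.57684645]
[ 622.06799716 -141.27759932]
[708.61917732 -88.43786041]
[ 693.97143643 -212.76883026]
[630.71753518 -79.98909742]
[ 616.0309151 -204.8995709]
```

View pics/w1c.png

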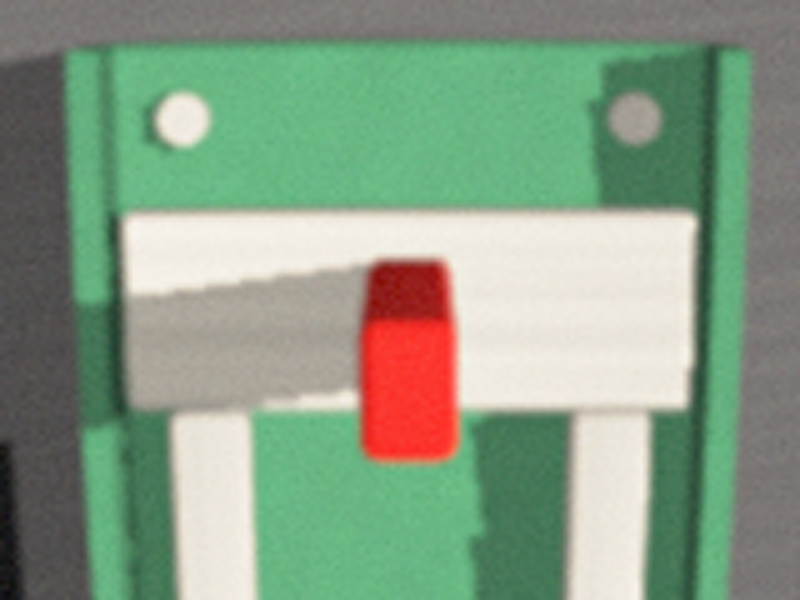

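The bright face (rows 204–232) is the handle top, centred near (652,-145). Going down to grip it.

```bash
python3 -m handwheel '[[5,[-0.1,4,-0.05],0],[5,[-0.1,8,-0.05],0],[5,[-0.1,11,-0.05],0],[5,[-0.1,11.7,-0.05],0],[5,[-0.1,11.7,-0.05],0],[5,[-0.1,11.7,-0.05],0],[1,[-0.1,11.7,-0.05],0],[1,[-0.1,11.7,-0.05],0],[1,[-0.1,11.7,-0.05],0],[1,[-0.1,11.7,-0.05],0]]' 15; python3 -m handwheel '[[1,[0,0,0],0],[1,[0,0,0],0],[1,[0,0,0],0]]'
python3 - <<'E'
from h import *
plan((652-75*.9934,-145+75*.115,43),-96.6)
E
```

```text
time_s: 2.9
ee_pos: [652.6, -144.9, 44.2]
ee_rot: [-90.0, 0.0, -96.7]
force: [1.0, 0.2, -0.1]
gripper_width: 21.1
time_s: 3.2
ee_pos: [652.5, -144.9, 44.2]
ee_rot: [-90.0, 0.0, -96.7]
force: [-0.1, -0.6, 0.4]
gripper_width: 15.7
at [ 652.5 -144.9   44.2] [-8.998e+01  3.000e-02 -9.669e+01] shift cm [ 0.03  0.12 -7.55] turn -0.09 F [-0.1 -0.6  0.4] w 15.7 t 3.2
```

```bash
python3 -m handwheel '[[1,[0,0,-0.8],0],[1,[0,0,-1.6],0],[1,[0,0,-2.4],0],[1,[0,0,-3.2],0],[1,[0,0,-4],0],[1,[0,0,-4.8],0],[1,[0,0,-5.6],0],[1,[0,0,-6.4],0],[1,[0,0,-7],0],[1,[0,0,-7],0]]' 30; python3 -m handwheel '[[1,[0,0,-0.2],0],[1,[0,0,-0.4],0],[1,[0,0,-0.6],0],[1,[0,0,-0.6],0]]';
```

```text
time_s: 4.2
ee_pos: [581.1, -136.6, 44.2]
ee_rot: [-90.1, 0.0, -96.7]
force: [-1.7, -1.2, -0.2]
gripper_width: 15.5
time_s: 4.6
ee_pos: [579.8, -136.5, 44.3]
ee_rot: [-89.6, 0.0, -96.7]
force: [12.9, -1.5, -10.0]
gripper_width: 15.7
```

```bash
python3 -m handwheel '[[1,[0,0,-0.2],0],[1,[0,0,-0.4],0],[1,[0,0,-0.4],0]]';
```

```text
time_s: 4.9
ee_pos: [579.8, -136.5, 44.3]
ee_rot: [-89.1, 0.0, -96.7]
force: [11.4, -1.4, -9.4]
gripper_width: 16.0
```

It hit something at about 73 mm of travel, with 12 N. I'll check whether that is the end stop.

```bash
python3 - <<'E'
from h import *
print(state()["force"])
for n in("top","side","wrist"):
    cv2.imwrite(f"pics/{n}2.png",vision.grab_frame(n)[:,:,::-1])
t=cv2.imread("pics/top2.png"); s=cv2.imread("pics/side2.png")
a=np.hstack([cv2.resize(t[130:250,285:365],(400,600),interpolation=cv2.INTER_CUBIC),cv2.resize(s[200:290,240:360],(400,300),interpolation=cv2.INTER_CUBIC).repeat(2,0)])
cv2.imwrite("pics/c3.png",a)
E
```

```text
[11.38159497 -1.39715491 -9.38439131]
```

View pics/c3.png

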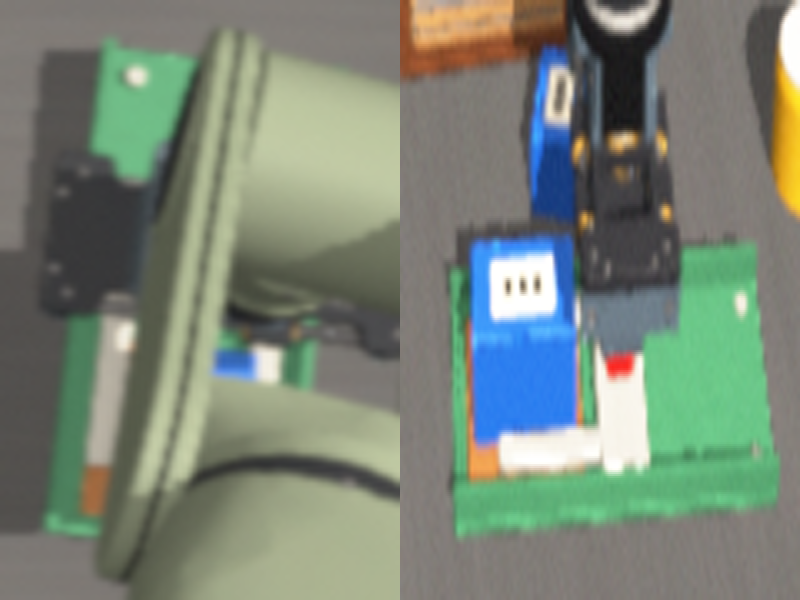

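View pics/wrist2.png

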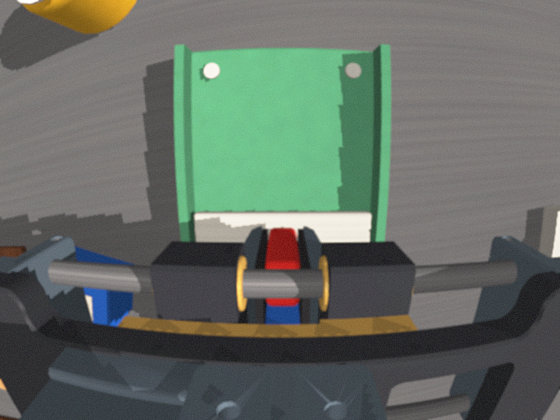

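```bash
python3 - <<'E'
from h import *
s=state(); m=vision.camera_model("wrist")
def T(p,e):
    M=np.eye(4); M[:3,:3]=Ro.from_euler("xyz",e,degrees=True).as_matrix(); M[:3,3]=p; return M
TC=m["extrinsics"]@T(s["ee_pos"],s["ee_rot"])
m1=dict(m); m1["extrinsics"]=TC@np.linalg.inv(T([652.7,-146,160.5],[-90.04,.05,-96.71]))
ax=np.array([.9934,-.115])
def edge(img,u,r0,r1):
    g=cv2.GaussianBlur(cv2.cvtColor(cv2.imread(img),cv2.COLOR_BGR2LAB),(3,3),0).astype(float)
    col=g[r0:r1,u-3:u+4].mean(1); d=np.abs(np.diff(col,axis=0)).sum(1)
    k=d.argmax(); w=d[max(k-2,0):k+3]; return r0+.5+(np.arange(max(k-2,0),max(k-2,0)+len(w))*w).sum()/w.sum()
for img,mm,u,ra,rb in (("pics/w1.png",m1,315,(143,156),(172,192)),("pics/wrist2.png",m,340,(40,60),(203,222))):
    e1=edge(img,u,*ra); e2=edge(img,u,*rb)
    for z2 in(22,24): print(img,e1,e2,"end",onz("wrist",(u,e1),8,mm)@ax,"bar",z2,onz("wrist",(u,e2),z2,mm)@ax)
E
```

```text
pics/w1.png 148.33939393939394 181.72208281053952 end 714.646312705634 bar 22 683.2150350627426
pics/w1.png 148.33939393939394 181.72208281053952 end 714.646312705634 bar 24 683.5422834327348
pics/wrist2.png 48.76138032305433 211.71023965141612 end 714.5936401787073 bar 22 610.3438689190447
pics/wrist2.png 48.76138032305433 211.71023965141612 end 714.5936401787073 bar 24 610.8309801081117
```

```bash
python3 -m handwheel '[[1,[0,0,-0.3],0],[1,[0,0,-0.6],0],[1,[0,0,-0.9],0],[1,[0,0,-0.9],0]]' 45; python3 - <<'E'
from h import *
s=state();print(s["ee_pos"],s["ee_rot"],s["force"],s["torque"],s["ee_pos"][:2]@[.9934,-.115])
E
```

```text
time_s: 5.45
ee_pos: [579.8, -136.5, 44.6]
ee_rot: [-88.1, -0.0, -96.8]
force: [23.0, -2.8, -18.3]
gripper_width: 15.4
[ 579.77621847 -136.48486342   44.55634608] [-8.80629564e+01 -2.83211778e-02 -9.67514784e+01] [ 22.97469623  -2.78401934 -18.31845131] [-0.26277131 -3.25562237  0.13631485] 591.6454547238224
```

It doesn't budge at 23 N, so this is a hard stop. I'll let go, rise and check from above.

```bash
python3 -m handwheel '[[1,[0,0,0.3],0],[1,[0,0,0.3],0],[5,[0,0,0.3],0],[5,[0,0,0.3],0],[5,[0,0,0.3],0],[5,[0,0,0.3],0],[5,[0,0,0.3],0]]'; python3 - <<'E'
from h import *
plan((579.8+40,-136.5-5,190),-96.6)
E
```

```text
time_s: 6.15
ee_pos: [582.5, -136.8, 44.8]
ee_rot: [-88.1, -0.0, -96.8]
force: [-0.7, -0.4, -0.1]
gripper_width: 49.9
at [ 582.5 -136.8   44.8] [-8.807e+01 -3.000e-02 -9.676e+01] shift cm [  0.03 -14.39   4.24] turn -0.16 F [-0.7 -0.4 -0.1] w 49.9 t 6.15
```

The wrist kept a 2° tilt about the jaw axis. That doesn't matter for a grip across the lid, as long as I compute the shifts in the tilted axes. Rising clear to look.

```bash
python3 -m handwheel '[[5,[0,-4,-0.1],0],[5,[0,-8,-0.2],0],[9,[0,-12,2],0],[9,[0,-14.4,4.2],0],[9,[0,-14.4,4.2],0],[9,[0,-14.4,4.2],0]]'; python3 - <<'E'
from h import *
plan((579.8+40,-136.5-5,190),-96.6)
cv2.imwrite("pics/w3.png",vision.grab_frame("wrist")[:,:,::-1])
cv2.imwrite("pics/s3.png",cv2.resize(vision.grab_frame("side")[200:290,240:360,::-1],(800,600),interpolation=cv2.INTER_CUBIC))
E
```

```text
time_s: 6.75
ee_pos: [618.9, -140.9, 189.7]
ee_rot: [-88.1, -0.0, -96.8]
force: [-0.3, 0.3, -0.7]
gripper_width: 79.0
at [ 618.9 -140.9  189.7] [-8.813e+01 -2.000e-02 -9.675e+01] shift cm [ 0.04 -0.02  0.1 ] turn -0.15 F [-0.3  0.3 -0.7] w 79.0 t 6.75
```

View pics/w3.png

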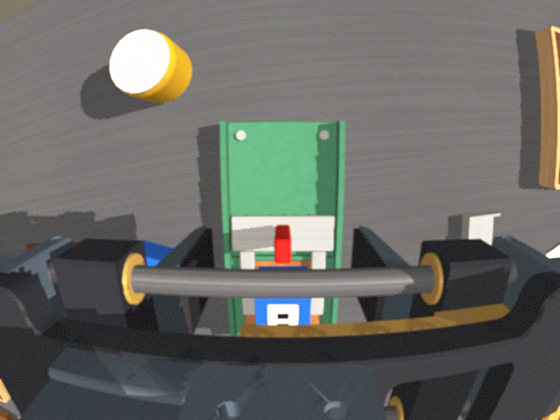

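View pics/s3.png

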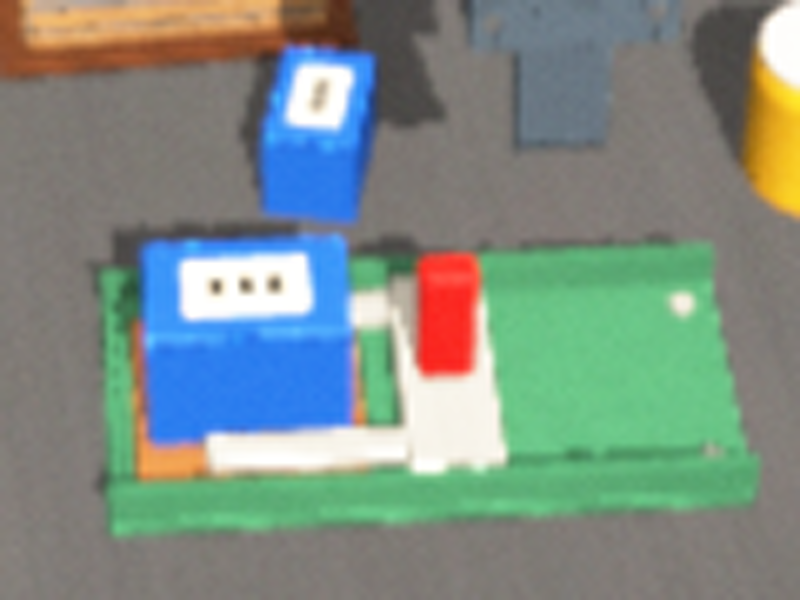

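```bash
python3 - <<'E'
from h import *
ax=np.array([.9934,-.115])
q=lambda u,v:(240+u*.15,200+v*.15)
l=onz("side",q(247,287),76);h=onz("side",q(448,270),82);print(l,h,(h-l)@ax)
r=cv2.imread("pics/w3.png")
cv2.imwrite("pics/w3c.png",cv2.resize(r[200:335,190:370],(800,600),interpolation=cv2.INTER_CUBIC))
E
```

```text
[ 500.84655999 -128.58958192] [ 582.15664923 -139.58317315] 82.03770563369643
```

View pics/w3c.png

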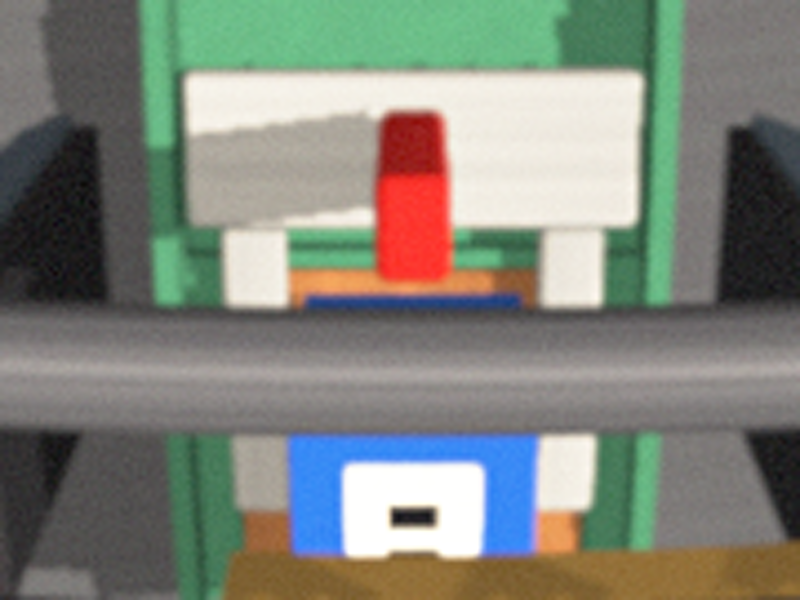

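```bash
python3 - <<'E'
from h import *
ax=np.array([.9934,-.115]); s=state(); m=vision.camera_model("wrist")
f=lambda v,z,mm,u=283: onz("wrist",(u,v),z,mm)@ax
def T(p,e):
    M=np.eye(4); M[:3,:3]=Ro.from_euler("xyz",e,degrees=True).as_matrix(); M[:3,3]=p; return M
m1=dict(m); m1["extrinsics"]=m["extrinsics"]@T(s["ee_pos"],s["ee_rot"])@np.linalg.inv(T([652.7,-146,160.5],[-90.04,.05,-96.71]))
print("w1 handle",f(203.5,82,m1),f(232.3,82,m1),"bar",f(182,24,m1,315),f(222,24,m1,315),"plate",f(148.3,8,m1,315))
print("w3 handle",f(238.9,82,m),f(263.2,82,m),"bar",f(215.6,24,m,315),f(251.3,24,m,315),"plate",f(122.5,8,m,300))
print("label back edge",f(200+462*.225,76,m), "lid back bottom", f(200+296*.225,76,m))
E
```

```text
w1 handle 675.6911452927321 651.8675476813082 bar 683.3183896537743 643.3725747075384 plate 714.7366128242296
w3 handle 604.4278939514454 580.876687579293 bar 611.8826721936667 571.3808002048356 plate 710.8014547811821
label back edge 534.5289510589365 lid back bottom 574.9839000932137
```

The evidence points to the fork being home: it didn't move under 23 N, it travelled about 73 mm by both tool and picture, and in the side crop its tines lie along the foot at (205–405, 450). Now over to the lid.

```bash
python3 - <<'E'
from h import *
plan((500.2,-127.4,110),-96.6);plan((500.2,-127.4,44),-96.6)
E
```

```text
at [ 617.6 -140.7  188.2] [-8.833e+01  1.000e-02 -9.676e+01] shift cm [  0.06   7.47 -12.04] turn -0.16 F [-0.3  0.1  0. ] w 87.0 t 6.85
at [ 617.6 -140.7  188.2] [-8.833e+01  1.000e-02 -9.676e+01] shift cm [  0.06  14.07 -12.23] turn -0.16 F [-0.3  0.1  0. ] w 87.0 t 6.85
```

```bash
python3 -m handwheel '[[9,[0,2,-4],0],[9,[0,5,-8],0],[9,[0,7.5,-12],0],[9,[0,7.5,-12],-0.2],[9,[0,7.5,-12],-0.2],[9,[0,7.5,-12],-0.2]]'; python3 - <<'E'
from h import *
plan((500.2,-127.4,44),-96.6)
cv2.imwrite("pics/w4.png",vision.grab_frame("wrist")[:,:,::-1])
cv2.imwrite("pics/s4.png",cv2.resize(vision.grab_frame("side")[200:290,240:360,::-1],(800,600),interpolation=cv2.INTER_CUBIC))
E
```

```text
time_s: 7.45
ee_pos: [501.9, -127.2, 110.2]
ee_rot: [-88.2, -0.0, -96.6]
force: [-0.2, 0.4, -0.2]
gripper_width: 89.5
at [ 501.9 -127.2  110.2] [-8.822e+01 -1.000e-02 -9.657e+01] shift cm [ 0.04  6.61 -0.37] turn 0.03 F [-0.2  0.4 -0.2] w 89.5 t 7.45
```

View pics/w4.png

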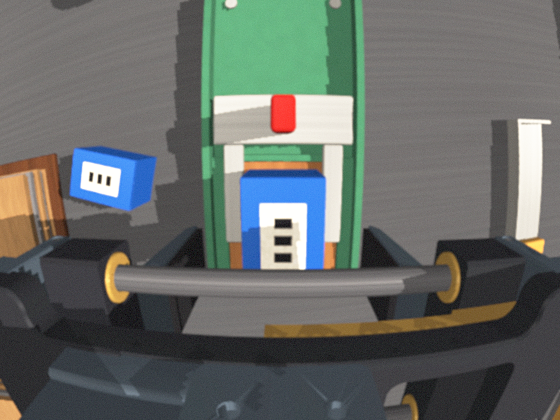

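View pics/s4.png

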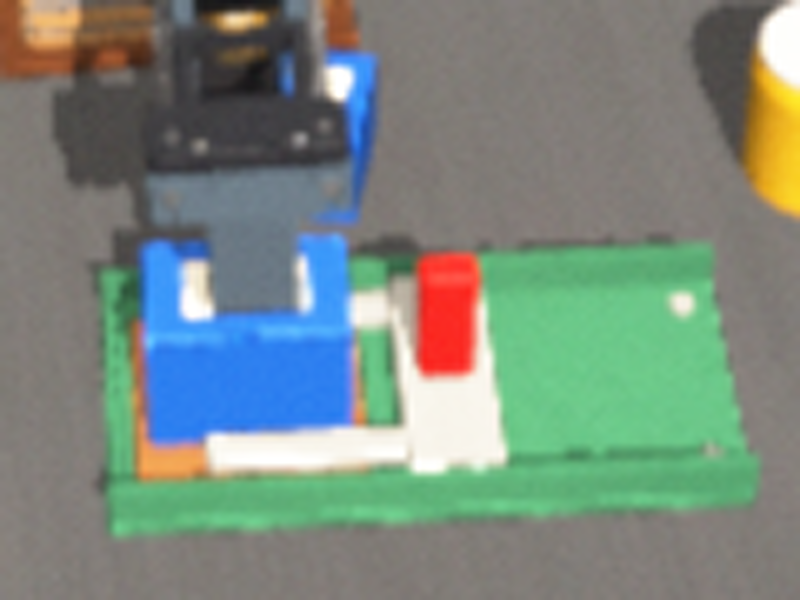

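```bash
python3 - <<'E'
from h import *
ax=np.array([.9934,-.115]); m=vision.camera_model("wrist")
r=cv2.imread("pics/w4.png");cv2.imwrite("pics/w4c.png",cv2.resize(r[85:265,200:365],(550,600),interpolation=cv2.INTER_CUBIC))
for n,v,z in(("hand back",95,82),("hand front",131,82),("lid back edge",172,76),("middot",241,76),("bar back",97,24),("bar front",144,24)):
    p=onz("wrist",(283,v),z,m); print(n,p,p@ax)
E
```

```text
hand back [ 592.75098444 -137.41309678] 604.6413340715914
hand front [ 570.43300935 -134.84768688] 582.1756354823812
lid back edge [ 544.54382487 -131.89224195] 556.1174434452081
middot [ 498.72849935 -126.64526431] 510.0010966502648
bar back [ 599.0635651  -138.29258631] 611.0133929937217
bar front [ 561.62814305 -133.99071696] 573.3303297523008
```

View pics/w4c.png

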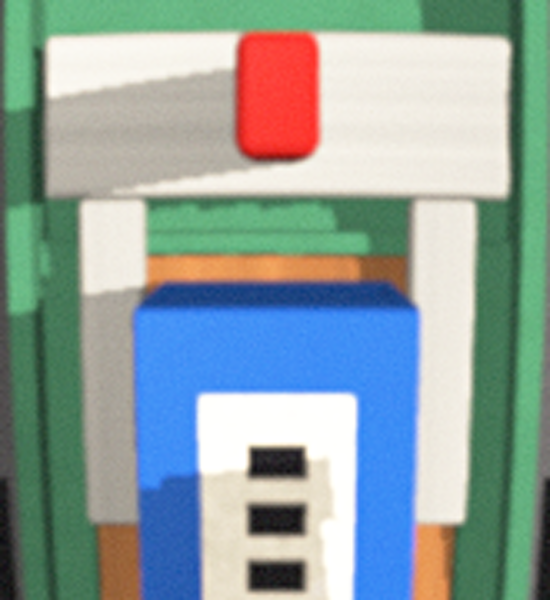

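Vision puts the handle about 82 mm from the lid centre, against 80 expected, within a ±2 mm calibration. To settle it I'll draw the fork back to its rear stop and measure its whole stroke. This will also take out the tilt.

```bash
python3 - <<'E'
from h import *
plan((580.3,-136.4,110),-96.6);plan((580.3,-136.4,44),-96.6)
E
```

```text
at [ 502.5 -127.3  110.5] [-8.818e+01 -2.000e-02 -9.656e+01] shift cm [0.02 0.3  7.83] turn 0.04 F [0.2 0.  0.7] w 90.1 t 7.55
at [ 502.5 -127.3  110.5] [-8.818e+01 -2.000e-02 -9.656e+01] shift cm [0.01 6.9  7.62] turn 0.04 F [0.2 0.  0.7] w 90.1 t 7.55
```

```bash
python3 -m handwheel '[[5,[0,0.3,4],0],[5,[0,0.3,7.8],0],[5,[0,0.3,7.8],0],[5,[0,3,7.7],0],[5,[0,6.9,7.6],0],[5,[0,6.9,7.6],0],[1,[0,6.9,7.6],0],[1,[0,6.9,7.6],0],[1,[0,6.9,7.6],0],[1,[0,6.9,7.6],0]]' 45; python3 -m handwheel '[[1,[0,0,0],0],[1,[0,0,0],0],[1,[0,0,0],0]]'
python3 - <<'E'
from h import *
plan((580.3+70*.9934,-136.4-70*.115,44),-96.6)
E
```

```text
time_s: 8.55
ee_pos: [581.0, -136.5, 45.6]
ee_rot: [-88.0, -0.0, -96.6]
force: [0.2, -0.3, -0.0]
gripper_width: 20.8
time_s: 8.85
ee_pos: [581.0, -136.6, 45.8]
ee_rot: [-88.0, -0.0, -96.6]
force: [-0.9, -1.0, 0.2]
gripper_width: 15.7
at [ 581.  -136.6   45.8] [-8.801e+01 -5.000e-02 -9.658e+01] shift cm [-0.01  0.42  6.92] turn 0.02 F [-0.9 -1.   0.2] w 15.7 t 8.85
```

```bash
python3 -m handwheel '[[1,[0,0.03,1],0],[1,[0,0.07,2],0],[1,[0,0.1,3],0],[1,[0,0.14,4],0],[1,[0,0.17,5],0],[1,[0,0.21,6],0],[1,[0,0.24,6.8],0],[1,[0,0.24,6.8],0],[1,[0,0.26,7.4],0],[1,[0,0.26,7.4],0]]'; python3 -m handwheel '[[1,[0,0,0.4],0],[1,[0,0,0.8],0],[1,[0,0,0.8],0]]';python3 - <<'E'
from h import *
s=state();print(s["ee_pos"]@[.9934,-.115,0],s["ee_rot"],s["force"])
E
```

```text
time_s: 9.85
ee_pos: [652.6, -144.9, 45.8]
ee_rot: [-88.3, -0.0, -96.6]
force: [-7.5, -0.4, 5.5]
gripper_width: 16.0
time_s: 10.15
ee_pos: [652.6, -144.9, 45.6]
ee_rot: [-89.3, -0.0, -96.5]
force: [-21.0, 0.6, 13.1]
gripper_width: 16.2
665.0065053455533 [-8.93074856e+01 -2.13008753e-02 -9.65378350e+01] [-20.9725934    0.59615886  13.0683395 ]
```

The rear stop is exactly where I first gripped the handle, so the start was at 0. The stroke measures 73–74 mm between two firm stops that behave alike, which agrees with 75 given pad give and tilt. Pushing home again and rechecking.

```bash
python3 -m handwheel '[[1,[0,0,-1],0],[1,[0,-0.02,-2],0],[1,[0,-0.03,-3],0],[1,[0,-0.04,-4],0],[1,[0,-0.05,-5],0],[1,[0,-0.06,-6],0],[1,[0,-0.07,-6.8],0],[1,[0,-0.08,-7.4],0],[1,[0,-0.09,-7.8],0],[1,[0,-0.09,-7.8],0]]'; python3 - <<'E'
from h import *
s=state();print(s["ee_pos"]@[.9934,-.115,0],s["ee_rot"],s["force"])
E
python3 -m handwheel '[[1,[0,0,-0.5],0],[1,[0,0,-0.9],0],[1,[0,0,-0.9],0]]';python3 - <<'E'
from h import *
s=state();print(s["ee_pos"]@[.9934,-.115,0],s["ee_rot"],s["force"])
m=vision.camera_model("wrist")
cv2.imwrite("pics/w5.png",vision.grab_frame("wrist")[:,:,::-1])
ax=np.array([.9934,-.115])
g=cv2.GaussianBlur(cv2.cvtColor(cv2.imread("pics/w5.png"),cv2.COLOR_BGR2LAB),(3,3),0).astype(float)
for u in(230,340):
  col=g[20:240,u-3:u+4].mean(1); d=np.abs(np.diff(col,axis=0)).sum(1)
  a=20+.5+d[:60].argmax(); b=20+160+.5+d[160:].argmax(); print(u,a,b,onz("wrist",(u,a),8,m)@ax,onz("wrist",(u,b),24,m)@ax)
E
```

```text
time_s: 11.15
ee_pos: [578.0, -136.3, 45.8]
ee_rot: [-88.9, -0.0, -96.6]
force: [10.9, -0.3, -6.8]
gripper_width: 15.8
589.8564391975859 [-8.89087262e+01 -2.44050052e-02 -9.65579224e+01] [10.87252715 -0.30143918 -6.81731129]
time_s: 11.45
ee_pos: [577.8, -136.3, 46.0]
ee_rot: [-87.8, -0.1, -96.6]
force: [23.2, -1.5, -17.4]
gripper_width: 15.6
589.6805795293693 [-8.78056157e+01 -5.53112340e-02 -9.66013807e+01] [ 23.19449021  -1.4582814  -17.39548503]
230 49.5 209.5 714.0682754482626 610.2844267885491
340 49.5 209.5 714.3039937763087 610.2753758939671
```

The stop-to-stop stroke now measures 75 mm, with the handle at fixture x≈80 and the bar where it was before. The fork is home. Releasing and going to the lid.

```bash
python3 -m handwheel '[[1,[0,0,0.2],0],[5,[0,0,0.2],0],[5,[0,0,0.2],0],[5,[0,0,0.2],0],[5,[0,-3,0],0],[9,[0,-7,-0.3],0],[9,[0,-7,-4],0],[9,[0,-6.8,-7.8],0],[9,[0,-6.8,-7.8],0],[9,[0,-6.8,-7.8],0]]'; python3 - <<'E'
from h import *
plan((500.4,-127.4,44),-96.6)
E
```

```text
time_s: 12.5
ee_pos: [497.0, -126.9, 111.3]
ee_rot: [-87.8, -0.1, -96.6]
force: [0.5, 0.5, 0.9]
gripper_width: 85.0
at [ 497.  -126.9  111.3] [-8.782e+01 -6.000e-02 -9.661e+01] shift cm [0.   6.74 0.08] turn -0.01 F [0.5 0.5 0.9] w 85.0 t 12.5
```

Centred across the lid (shift x is 0). Going down to grip.

```bash
python3 -m handwheel '[[9,[0,3,0.1],0],[9,[0,6,0.1],0],[9,[0,6.7,0.1],0],[9,[0,6.7,0.1],0],[9,[0,6.7,0.1],0],[5,[0,6.7,0.1],0],[5,[0,6.7,0.1],0],[5,[0,6.7,0.1],0],[5,[0,6.7,0.1],0],[5,[0,6.7,0.1],0]]' 40; python3 -m handwheel '[[5,[0,0,0],0],[5,[0,0,0],0],[5,[0,0,0],0]]'
python3 - <<'E'
from h import *
p=state()["ee_pos"]; plan((p[0],p[1],p[2]+80),-96.6)
E
```

```text
time_s: 13.5
ee_pos: [500.7, -127.4, 44.8]
ee_rot: [-87.8, -0.1, -96.6]
force: [0.5, 0.6, 1.4]
gripper_width: 55.5
time_s: 13.8
ee_pos: [500.7, -127.4, 44.7]
ee_rot: [-87.8, -0.1, -96.6]
force: [0.5, -0.2, 0.2]
gripper_width: 55.4
at [ 500.7 -127.4   44.7] [-8.779e+01 -5.000e-02 -9.662e+01] shift cm [ 0.01 -7.99  0.31] turn -0.02 F [ 0.5 -0.2  0.2] w 55.4 t 13.8
```

```bash
python3 -m handwheel '[[5,[0,-0.6,0.02],0],[5,[0,-1.2,0.05],0],[5,[0,-1.8,0.07],0],[5,[0,-2.4,0.09],0],[5,[0,-3,0.12],0],[5,[0,-3.6,0.14],0],[5,[0,-4.2,0.16],0],[5,[0,-4.8,0.19],0],[5,[0,-5.4,0.21],0],[5,[0,-6,0.23],0]]'; python3 -m handwheel '[[5,[0,-0.6,0.02],0],[5,[0,-1.2,0.05],0],[5,[0,-1.8,0.07],0],[5,[0,-2.4,0.09],0],[5,[0,-3,0.12],0],[5,[0,-3.5,0.14],0],[5,[0,-3.5,0.14],0]]'
python3 - <<'E'
from h import *
plan((508.1,173.6,140),-93)
cv2.imwrite("pics/s6.png",vision.grab_frame("side")[:,:,::-1])
cv2.imwrite("pics/w6.png",vision.grab_frame("wrist")[:,:,::-1])
E
```

```text
time_s: 14.8
ee_pos: [502.5, -127.8, 107.1]
ee_rot: [-87.5, -0.1, -96.6]
force: [-0.2, -0.1, -1.8]
gripper_width: 55.7
time_s: 15.5
ee_pos: [502.8, -127.9, 142.9]
ee_rot: [-87.4, -0.1, -96.6]
force: [0.6, 0.6, -1.7]
gripper_width: 56.1
at [ 502.8 -127.9  142.9] [-87.42  -0.11 -96.62] shift cm [-30.01   0.1   -2.96] turn -3.62 F [ 0.6  0.6 -1.7] w 56.1 t 15.5
```

View pics/s6.png

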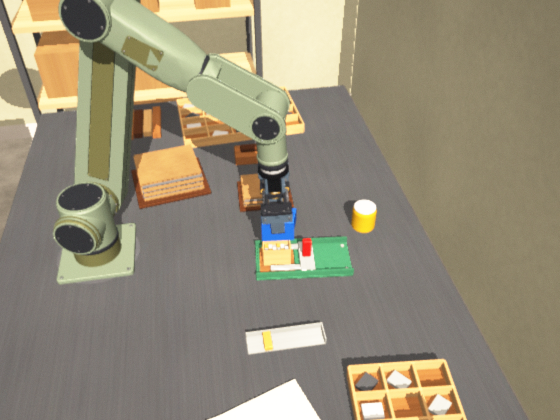

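View pics/w6.png

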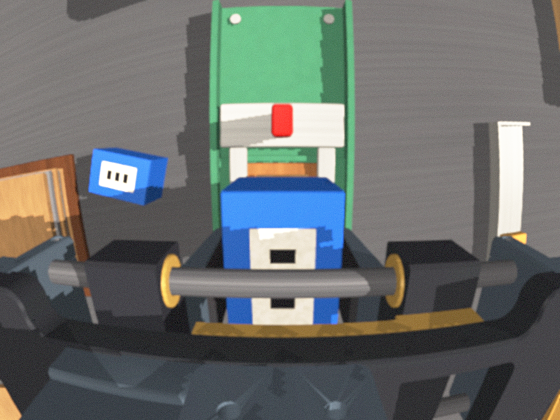

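The lid is off, the open box is still seated at side (278,250), and the fork is home. Carrying the lid over to the stack.

```bash
python3 -m handwheel '[[5,[-2,0,-0.2],0],[5,[-5,0,-0.5],-0.5],[5,[-9,0,-0.9],-1],[5,[-13,0,-1.3],-1.5],[5,[-17,0,-1.7],-2],[5,[-21,0,-2.1],-2.5],[5,[-25,0,-2.5],-3],[5,[-28,0.1,-2.7],-3.6],[5,[-30,0.1,-2.9],-3.6],[5,[-30,0.1,-2.9],-3.6]]'; python3 -m handwheel '[[5,[0,0,0],0],[5,[0,0,0],0]]'; python3 - <<'E'
from h import *
plan((509,173.6,80),-93)
cv2.imwrite("pics/t7.png",vision.grab_frame("top")[:,:,::-1])
cv2.imwrite("pics/s7.png",cv2.resize(vision.grab_frame("side")[140:270,200:370,::-1],(784,600),interpolation=cv2.INTER_CUBIC))
E
```

```text
time_s: 16.6
ee_pos: [508.0, 175.9, 138.7]
ee_rot: [-87.6, -0.2, -92.8]
force: [-0.1, -0.9, -1.7]
gripper_width: 56.1
time_s: 16.8
ee_pos: [507.7, 175.1, 138.4]
ee_rot: [-87.6, -0.3, -92.9]
force: [-0.1, 0.1, -0.8]
gripper_width: 55.9
at [507.7 175.1 138.4] [-87.61  -0.27 -92.87] shift cm [ 0.12  5.84 -0.1 ] turn 0.13 F [-0.1  0.1 -0.8] w 55.9 t 16.8
```

View pics/t7.png

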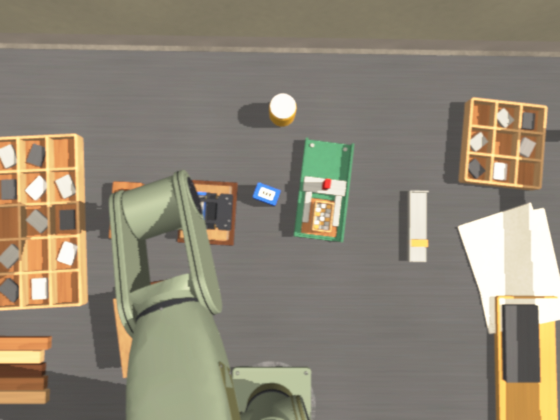

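View pics/s7.png

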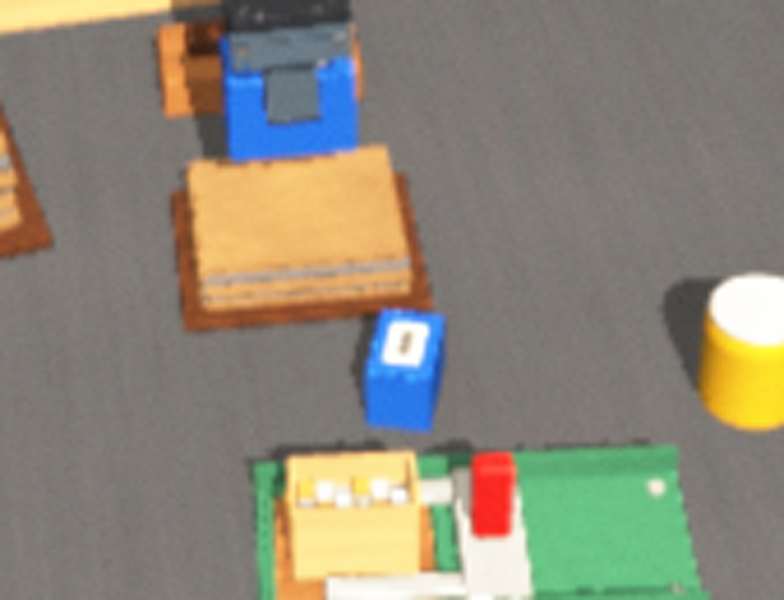

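```bash
python3 -m handwheel '[[5,[0.1,1.5,0.1],0],[5,[0.2,3,0.1],0],[5,[0.2,3.8,0.1],0],[5,[0.2,3.8,0.1],0],[5,[0.2,4.2,0.1],0],[5,[0.2,4.6,0.1],0],[5,[0.2,5,0],0],[5,[0.2,5,0],0]]'; python3 - <<'E'
from h import *
plan((509.5,173,80),-93)
E
```

```text
time_s: 17.7
ee_pos: [509.4, 172.4, 88.3]
ee_rot: [-87.6, -0.3, -92.9]
force: [0.2, 0.1, -1.1]
gripper_width: 55.7
at [509.4 172.4  88.3] [-87.63  -0.27 -92.91] shift cm [-0.06  0.83 -0.03] turn 0.09 F [ 0.2  0.1 -1.1] w 55.7 t 17.7
```

```bash
python3 -m handwheel '[[5,[0,0.2,0],0],[5,[0,0.4,0],0],[5,[0,0.6,0],0],[5,[0,0.8,0],0],[5,[0,0.8,0],0]]'; python3 -m handwheel '[[5,[0,0.2,0],0],[5,[0,0.4,0],0],[5,[0,0.4,0],0]]'
```

```text
time_s: 18.2
ee_pos: [509.5, 172.3, 80.0]
ee_rot: [-87.7, -0.3, -92.9]
force: [-0.4, 0.3, -0.4]
gripper_width: 56.1
time_s: 18.5
ee_pos: [509.4, 172.2, 75.6]
ee_rot: [-87.7, -0.3, -92.9]
force: [0.1, -0.2, -0.7]
gripper_width: 55.7
```

```bash
python3 -m handwheel '[[5,[0,0.15,0],0],[5,[0,0.3,0],0],[5,[0,0.3,0],0]]'
```

```text
time_s: 18.8
ee_pos: [509.7, 172.3, 73.0]
ee_rot: [-87.7, -0.3, -92.9]
force: [-0.9, -0.9, 3.3]
gripper_width: 55.6
```

```bash
python3 -m handwheel '[[5,[0,0.1,0],0],[5,[0,0.2,0],0],[5,[0,0.2,0],0]]'
```

```text
time_s: 19.1
ee_pos: [509.8, 172.3, 71.9]
ee_rot: [-87.7, -0.3, -92.9]
force: [-2.6, -1.9, 8.6]
gripper_width: 55.8
```

Contact: the force rose from -0.7 to +8.6 N while the descent slowed. The lid rests with its bottom at about 41 mm, which agrees with the 40 mm from vision. I'll ease the load and release.

```bash
python3 -m handwheel '[[5.5,[0,-0.08,0],0],[5.5,[0,-0.08,0],0]]'; python3 - <<'E'
from h import *
cv2.imwrite("pics/s8.png",cv2.resize(vision.grab_frame("side")[140:270,200:370,::-1],(784,600),interpolation=cv2.INTER_CUBIC))
E
python3 -m handwheel '[[6,[0,0,0],0],[6,[0,0,0],0],[6.5,[0,0,0],0],[7,[0,0,0],0],[8,[0,0,0],0],[8,[0,0,0],0],[8,[0,0,0],0],[8,[0,0,0],0]]' 5
```

```text
time_s: 19.3
ee_pos: [509.7, 172.3, 73.0]
ee_rot: [-87.7, -0.3, -92.9]
force: [-0.1, -1.3, 3.0]
gripper_width: 55.8
time_s: 20.15
ee_pos: [509.8, 172.3, 72.9]
ee_rot: [-87.7, -0.3, -92.9]
force: [-0.8, -1.0, 0.9]
gripper_width: 79.7
```

View pics/s8.png

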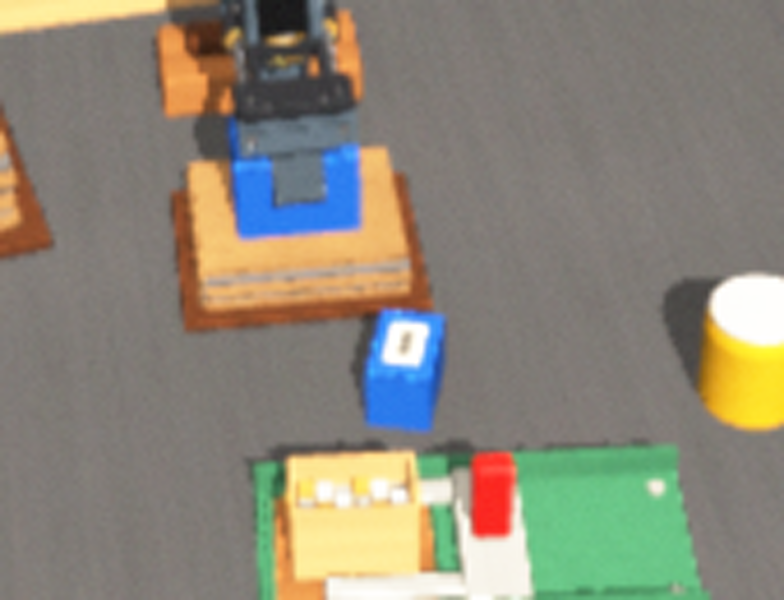

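Released. Rising straight up, then backing off towards the base so the top view is clear.

```bash
python3 -m handwheel '[[8,[0,-1.5,0.06],0],[8,[0,-4,0.17],0],[8,[0,-8,0.3],0],[8,[0,-12,0.5],0],[8,[0,-15,0.6],0],[8,[10,-16,0],0],[8,[18,-16,-2],0],[8,[26,-16,-5],0],[8,[26,-16,-5],0],[8,[26,-16,-5],0]]'; python3 -m handwheel '[[8,[0,0,0],0],[8,[12,0,-4],0],[8,[16,0,-6],0],[8,[16,0,-6],0],[8,[16,0,-6],0],[8,[16,0,-6],0],[8,[16,0,-6],0]]'; python3 - <<'E'
from h import *
t=vision.grab_frame("top")[:,:,::-1];s=vision.grab_frame("side")[:,:,::-1]
cv2.imwrite("pics/t9.png",t);cv2.imwrite("pics/s9.png",cv2.resize(s[140:290,200:380],(720,600),interpolation=cv2.INTER_CUBIC))
cv2.imwrite("pics/t9c.png",cv2.resize(t[130:260,170:370],(800,520),interpolation=cv2.INTER_CUBIC))
E
```

```text
time_s: 21.15
ee_pos: [444.6, -69.1, 231.9]
ee_rot: [-87.6, -0.3, -92.9]
force: [1.0, -0.2, -0.0]
gripper_width: 79.7
time_s: 21.85
ee_pos: [377.0, -225.3, 230.2]
ee_rot: [-87.6, -0.2, -92.9]
force: [-0.4, 0.1, 0.4]
gripper_width: 80.2
```

View pics/t9.png

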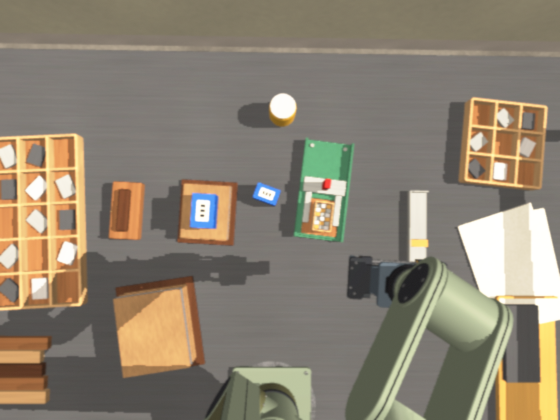

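View pics/s9.png

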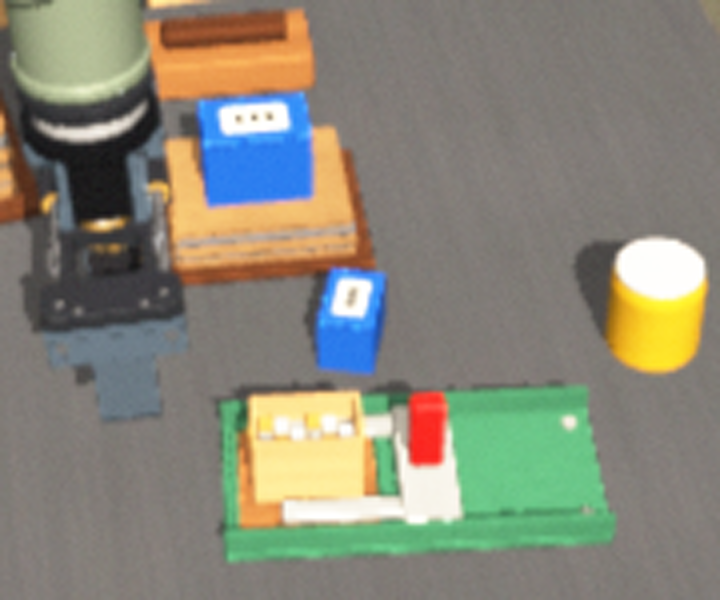

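View pics/t9c.png

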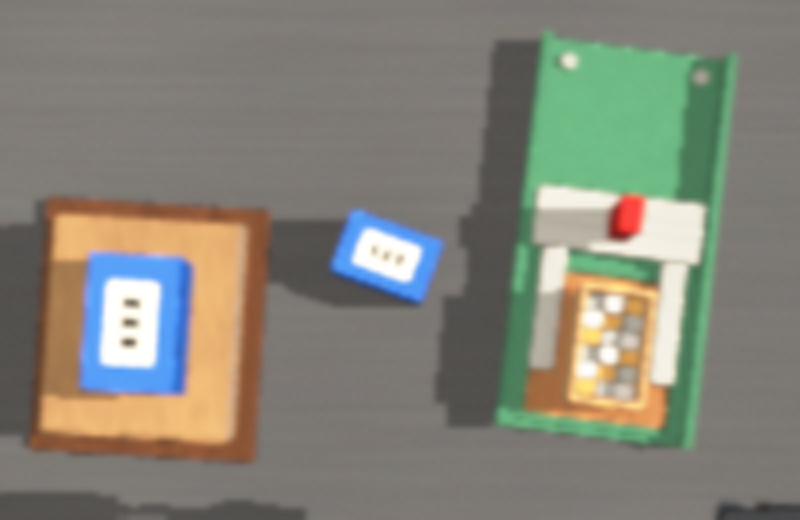

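```bash
python3 - <<'E'
from h import *
l=onz("top",(202.5,210.75),103)
c=lambda u,v:(170+u/4,130+v/4)
tr=np.mean([onz("top",c(*p),8) for p in((48,198),(270,212),(254,461),(30,446))],0)
# box neck top, handle top
n=np.mean([onz("top",c(*p),70) for p in((578,288),(657,298),(645,408),(566,398))],0)
print("lid",l,"tray",tr,"neck",n, "side lid",onz("side",(200+255*.25,140+117*.25),103))
E
```

```text
lid [507.39607576 171.73280625] tray [508.26799528 173.71409484] neck [ 495.91072565 -127.22244021] side lid [510.49980775 174.685573  ]
```

The lid is within about 2 mm of the tray's centre. The box is seated, the fork is home, and the bystanders are where they were. Handing in.

```bash
python3 - <<'E'
from workcell import job,state
print(job.job_done()); print(state()["time_s"])
E
```

```text
the job is handed in; nothing more can be done
None
the job is handed in; nothing more can be done
```

I handed the job in at about 22 s of the 51 s allowed. The fork is home, the lid is off and resting on the middle of the stack, and the gripper is clear of everything.

- **Fork:** I pulled it to its end stop. The first measurements came out about 2 mm short of 75 mm (73 mm of travel, handle 82 mm from the lid). So I drew it back to the rear stop and pushed it home again. That stroke measured 75 mm, ending with the handle at fixture x ≈ 80 mm and the fork firm under 23 N.
- **Lid removal:** I gripped it across its width at 40 N and drew it up 98 mm. The pictures then showed the open box still in its seat.
- **Tilt:** pushing on the stops left the wrist about 2° off vertical about the jaw axis, which I allowed for. It drifted another 0.4° or so during the pull, so the lid rose level to about that much. I could not turn the wrist about that axis to correct it.
- **Lid placement:** lowering slowly, I felt the stack at about 41 mm (vision had suggested about 40). The force rose to 8.6 N, so I eased it to 3 N and then let go.
- **Last checks:** the lid is level and about 2 mm from the tray's centre. The side and top views disagree by about 3–4 mm, which is roughly the calibration error. The bystanders look unmoved.

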